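Stow the topping tray under the bun warmer

TASK

Stand the lower of the two lidded pots upright in the handled tray and let go of it, then slide the tray along the counter, without lifting it, into the low bay under the bun warmer, pot and tray clear of the warmer's underside and without ramming the sides. Push it gently back until it bears firmly on the sprung buffer at the back of the bay, without driving the buffer to its end, then let go so that it stays resting against the buffer. Leave everything else where it is.

Things in the scene. Friction and masses are not known exactly. Their poses are not given: they have to be found in the camera images.
- tray: Low rectangular aluminium tray, 150 (x) by 130 (y) mm, walls 24 mm high, floor and walls 4 mm thick, about 0.6 kg, flat on the counter in front of the warmer. Origin: centre of its underside; +x points away from the handle, to the end that goes in first. A straight black bar handle sticks out 145 mm from the middle of its -x wall.
- tray_grip (a point): Middle of the handle's outer part, 195 mm in -x from the tray's centre and 26 mm above the counter. The handle runs along the tray's x, is 16 mm wide across it and spans 14 to 38 mm above the counter.
- pot_low: The lower lidded steel pot: round, 56 mm across (lid rim 59 mm), body 36 mm high, lid to 40 mm, small black knob to 50 mm; about 0.2 kg. Origin: centre of its underside, z up. On the tray's floor its top is 54 mm above the counter.
- pot_tall: The taller lidded pot, same width, body 66 mm high, 80 mm to the top of the knob, too tall for the bay. A bystander. Origin: centre of its underside.
- warmer: Bun warmer, a fixed steel cabinet 240 (x) by 264 (y) by 200 mm high. Origin: on the counter under its centre; its +x is the direction in which the tray goes in, its front is at x = -120 mm. Below it, from front to back, runs a bay 146 mm wide (y from -73 to 73 mm) between two solid feet, with the flat underside 62 mm above the counter.
- warmer_mouth (a point): Middle of the bay's front opening at counter level, 120 mm in -x from the warmer's centre.
- stop: Backplate with the sprung buffer in the back of the bay; origin and axes are those of the warmer. Its rubber pad, 50 mm wide, 17 mm high, has its free face anywhere from x = 45 to 85 mm in that frame: adjustable, not measured, to be found by feel with the tray's +x wall. The tray is well home when pressed on the pad with 3 N or more (aim at 8); over 14 N is too much.
- stop_plate (a point): Middle of the backplate's front, x = 142 mm, on the counter. The pad's spring before it gives 1 mm per 2 N, starting from nothing, and ends after 9 mm. The hand also feels the tray's friction (5 to 15 N, rising 1 or 2 N as it presses). On release the tray creeps back a little, then friction keeps it against the pad.
- bottle_a: Brown squeeze bottle, 58 mm across, 172 mm tall, beside the tray, on the warmer's -y side of it. A bystander. Origin: centre of its underside.
- bottle_b: Red squeeze bottle, 58 mm across, 172 mm tall. A bystander. Origin: centre of its underside.
- shaker: Small steel shaker, 40 mm across, 70 mm tall, near the handle. A bystander. Origin: centre of its underside.
- bowl: White bowl, 100 mm across, 42 mm high. A bystander. Origin: centre of its underside.
- tongs: Steel tongs lying flat, about 230 mm long. A bystander. Origin: under their middle.
Mind the look-alikes: they are no part of the job. Leave any turquoise look-alike of the pot_low alone.

How it is judged (in metres and radians):
On the way, in this order (a step that is already met when the one before it is completed fails the run):
1. the low pot stands upright on the tray's floor, released, while the tray is still out in front of the warmer (x of pot_low in the frame of tray between -0.06 and 0.06 m and y of pot_low in the frame of tray between -0.05 and 0.05 m and z of pot_low in the frame of tray below 0.008 m and angle between pot_low's own z axis and vertical below 0.15 rad and x of tray in the frame of warmer below -0.17 m and contact force between the fingers and pot_low below 0.2 N), for 0.2 s.
2. the tray presses on the sprung buffer with at least 3 N (contact force between tray and stop above 3 N), for 0.2 s.
At the end, for the whole second after the job is handed in: Low pot upright (0.15 rad) on the tray's floor, within 60 mm (x) and 50 mm (y) of its centre; tray flat in the bay, its centre past -35 mm on the warmer's x, 12 mm of the bay's middle, turned under 0.12 rad, bearing on the buffer with over 0.5 N; both at rest (x of pot_low in the frame of tray between -0.06 and 0.06 m and y of pot_low in the frame of tray between -0.05 and 0.05 m and z of pot_low in the frame of tray below 0.008 m and angle between pot_low's own z axis and vertical below 0.15 rad and contact force between tray and stop above 0.5 N and x of tray in the frame of warmer above -0.035 m and y of tray in the frame of warmer between -0.012 and 0.012 m and angle between the x axis of tray and the x axis of warmer, either way round below 0.12 rad and height (world z) of tray below 0.004 m and angle between tray's own z axis and vertical below 0.05 rad and linear speed of each of tray, pot_low below 0.01 m/s); the robot touches nothing.
It fails at once if the tray presses on the sprung buffer with more than 14 N (contact force between tray and stop above 14 N).
It fails at once if the tray is pushed against the warmer (its underside or feet) with more than 10 N (contact force between tray and warmer above 10 N).
It fails at once if a pot touches the warmer with more than 1 N (contact force between any of pot_low, pot_tall and warmer above 1 N).
It fails at once if the tray is lifted off the counter by more than 15 mm (height (world z) of tray above 0.015 m).
It fails at once if another thing on the counter is moved by more than 30 mm (distance of any of pot_tall, bottle_a, bottle_b, shaker, bowl, tongs from where it was at the start of the episode above 0.03 m).
It also fails if it takes over 72 s, if anything falls off the work surface, if the arm or the gripper's body presses on something with over 40 N, if the wrist force passes 120 N, or if a joint passes its speed limit or range.

ROBOT

A 7-joint arm with a two-finger parallel gripper is mounted at the origin on the work surface. World frame = base frame: x ahead of the robot, y to its left, z up, the work surface at z = 0. Lengths are in mm, angles in rad, forces in N, time in s.
With the tool pointing down it reaches from about 350 to 900 mm from the base axis. Payload 7.2 kg.
Tool frame: the origin (TCP) lies between the finger pads; the fingertips stand 22 mm ahead of it and the grasp point (between the pads) lies 3 mm ahead of it; z points along the fingers, y is the line along which they close (so a half turn about z gives the same grasp; the last joint's range is limited). The gripper opens to 85 mm and grips with 20 to 120 N. Pads are 22 mm wide; open, the fingers measure 114 mm over their backs; the gripper's body (76 mm by 85 mm) begins 54 mm behind the grasp point. The pads swing forward as they close: fully open they stand 13 mm farther back than shut.
Start: joints at [1.086, 0.411, -0.013, 1.596, 0.006, 1.134, -0.082], TCP at [253.011, -571.501, 253.297] pointing down, gripper open.
Joint ranges: [-2.95, 2.95], [-0.29, 1.99], [-1.47, 1.44], [0.14, 2.54], [-1.03, 4.17], [0.13, 1.85], [-2.86, 2.86]. Speed limits (rad/s): [2.39, 2.39, 3.01, 3.01, 3.14, 3.14, 3.14].

INTERFACE

Orientations are given as [roll, pitch, yaw] about the fixed x, y, z axes, in that order (R = Rz(yaw) Ry(pitch) Rx(roll)).
In Python, from cell import robot gives the robot as it stands.
- The arm moves only by the tool send_rows, never from a script. Its argument "rows" is a list of rows, each a list of 7 numbers: the shift along the tool's x, y, z scaled (see below), then the turn, a rotation vector about the tool's x, y, z scaled (see below), then the opening, from -1 (shut) to 1 (fully open). In form: [[x, y, z, rx, ry, rz, gripper], ...]. A call has 1 to 20 rows; each row shifts and turns the commanded pose from where the row before left it, along the tool's axes as they then stand; what a row does not reach is not made up. The controller multiplies each number of a shift by 0.1 m and each number of a turn by 30 degrees. A row lasts 1/10 s, in which the tool goes at most 50 mm and 8.59 degrees, less where a joint would pass 70% of its speed; a pose out of reach is approached as far as the arm can. A call with a number of a shift or a turn outside -1 to 1 is refused whole. A call with a gripper value outside its range is refused whole. The fingers move at their own pace and stop on an object; "grip_force" is the grip in N (left out, the last holds). Time passes only in rows, so rows that do not move let the fingers close. It gives the time, the measured TCP pose, the force, the opening and the grip force at its end, in the units of the state.
- robot.observe(): the state, without advancing time (a new reading comes with each control period).
- robot.camera(name): name is "side" or "top"; returns a dict with "pixels" (480x640x3 uint8, red, green, blue), "fovy" (degrees; the focal length in pixels is half the picture's height over the tangent of half this angle, whatever the lens; pixels are square), "cx", "cy" (the principal point, pixels), "dist" ([k1, k2, p1, p2, k3] as OpenCV has them; the pictures are not rectified), "extrinsics" (4x4, takes a point from world to camera coordinates). Camera axes: x right, y up, looking along -z (the intrinsics and any distortion apply to the point x, -y, -z); pixel columns grow to the right and rows downward; lengths in mm; the calibration is good to about 2 mm. A picture is of the moment at which its call begins. There is no depth.
- robot.hand_in(): hands the job in; it is judged then, once.
The state is a dict: "t": time; "joint_pos": joint angles; "qd": joint speeds; "effort": joint torques, N m; "position": TCP position; "tcp_rot": TCP orientation; "force": force on the tool from outside, world axes, zero at the start; "ft_torque": the same for the moment, N m; "grip_width": finger opening in mm; "gripper_force": force on a finger pad.
Only numpy, scipy, OpenCV 4.12 (cv2) and the standard library are available. Lean on these libraries where they do the work, as an engineer would, in place of code of your own. Each camera call takes 0.05 s, during which the arm holds its last target. There are 200 camera calls.

## Working session

There is one attempt and no reset: what is moved stays moved. The work goes in short steps, Python scripts to look and compute and a tool call to move; the robot and the scene stay as the last step left them, time stands still between calls to the robot, and variables do not carry over. Pictures are saved under pics/ and viewed, at most 10 in all, crops included, and the job is handed in when it is done.

Besides the shell and the picture viewer there is one more tool, called after "Emit:" as name(argument=value, ...) on one line, values as JSON. send_rows: Moves the arm, as the interface text tells. Shifts and turns lie within -1 to 1; 1 stands for 0.1 m of shift or 30 degrees of turn. Its arguments: {"type":"object","properties":{"rows":{"type":"array"},"grip_force":{"type":"number"}},"required":["rows"]}

```bash
mkdir -p pics; ls
python3 - <<'E'
from cell import robot
import cv2
o=robot.observe();print(o)
for n in("side","top"):
    c=robot.camera(n);cv2.imwrite(f"pics/{n}0.png",c["pixels"][:,:,::-1])
    print(n,c["fovy"],c["cx"],c["cy"],c["dist"],c["extrinsics"])
E
```

```text
pics
{'t': 0.0, 'joint_pos': array([ 1.08579138,  0.41191825, -0.0127097 ,  1.59705339,  0.0055887 ,
        1.13432519, -0.08221476]), 'qd': array([-2.74654163e-03,  2.30065850e-05,  1.31939442e-04,  3.00422648e-03,
       -9.33806088e-04,  1.10722132e-03, -9.73581366e-04]), 'effort': array([-2.88664123e-04, -6.00634933e+01,  6.81721419e-01, -2.99410987e+01,
        1.37121449e-02,  1.07110559e-02,  1.26899187e-05]), 'position': array([ 252.79853797, -571.0735912 ,  252.43780651]), 'tcp_rot': array([-3.13992754e+00,  1.09472889e-04,  4.16808051e-01]), 'force': array([0.48325263, 0.63043779, 0.28511202]), 'ft_torque': array([0.02096921, 0.01213832, 0.00202249]), 'gripper_force': 0.0, 'grip_width': 85.05155311056397}
side 47.969970057945396 318.30035802055903 243.15416249144374 [-0.08855042  0.          0.          0.          0.        ] [[-5.31711763e-01 -8.46914365e-01 -4.31972104e-03  2.96107747e+02]
 [ 5.97886015e-01 -3.78968912e-01  7.06339067e-01 -3.30197524e+02]
 [-5.99845742e-01  3.72986090e-01  7.07860483e-01 -9.20357850e+02]
 [ 0.00000000e+00  0.00000000e+00  0.00000000e+00  1.00000000e+00]]
top 47.60264331262743 319.0058008311051 243.89766329274653 [-0.13037082  0.          0.          0.          0.        ] [[ 3.19793027e-03 -9.99949175e-01  9.56141498e-03  3.71025483e+01]
 [ 9.91695595e-01  4.40054508e-03  1.28532029e-01 -5.42504214e+02]
 [-1.28567571e-01  9.07097665e-03  9.91659265e-01 -1.44833406e+03]
 [ 0.00000000e+00  0.00000000e+00  0.00000000e+00  1.00000000e+00]]
```

View pics/top0.png

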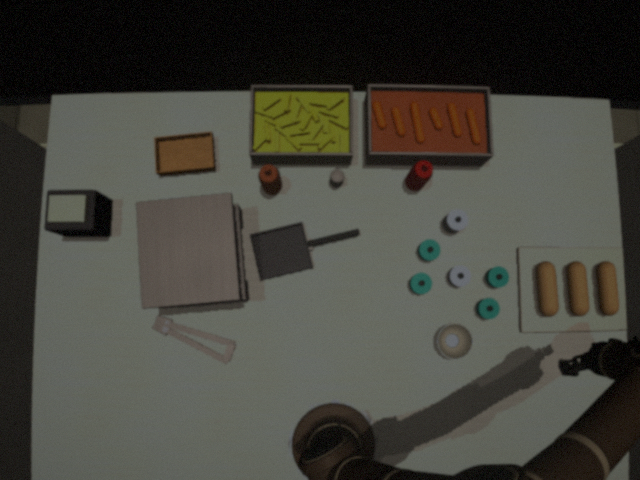

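View pics/side0.png

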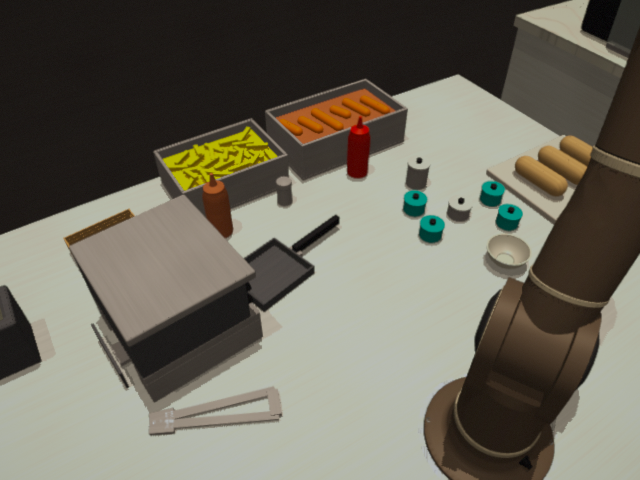

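The top view shows the warmer at about (190,250). The tray is at (282,250) with its handle out to (358,233). The low pot is at (459,276) among turquoise look-alikes, and the tall pot is at (456,221). I'll zoom in for features.

```bash
cat > h.py <<'E'
import numpy as np,cv2
from cell import robot
class Cam:
    def __init__(s,n):
        c=robot.camera(n);s.im=c["pixels"];f=240/np.tan(np.radians(c["fovy"]/2))
        s.K=np.array([[f,0,c["cx"]],[0,f,c["cy"]],[0,0,1.]]);s.d=np.array(c["dist"],float)
        s.E=np.diag([1,-1,-1,1.])@np.array(c["extrinsics"])
    def proj(s,P):
        P=np.asarray(P,float).reshape(-1,3)
        return cv2.projectPoints(P,cv2.Rodrigues(s.E[:3,:3])[0],s.E[:3,3],s.K,s.d)[0][:,0]
    def ground(s,uv,z):
        n=cv2.undistortPoints(np.array(uv,float).reshape(-1,1,2),s.K,s.d)[:,0]
        R=s.E[:3,:3];o=-R.T@s.E[:3,3];r=np.c_[n,np.ones(len(n))]@R
        return o+r*((z-o[2])/r[:,2])[:,None]
def crop(im,x0,y0,x1,y1,k):
    a=cv2.resize(im[y0:y1,x0:x1,::-1],None,fx=k,fy=k,interpolation=cv2.INTER_CUBIC)
    a=np.clip(255*(a/255.)**.6,0,255).astype(np.uint8)
    return a
E
python3 - <<'E'
from h import *
T=Cam("top");S=Cam("side")
cv2.imwrite("pics/c1.png",crop(T.im,235,190,365,290,6))
cv2.imwrite("pics/c2.png",crop(S.im,220,200,350,320,5))
a=crop(T.im,400,190,520,335,4);b=crop(S.im,395,145,535,255,4)
h=np.zeros((580,480+0,3),np.uint8);h=a
out=np.zeros((580,800,3),np.uint8);out[:,:360]=a[:,:360];out[:440,360:800]=b[:,:440]
cv2.imwrite("pics/c3.png",out)
E
```

```text
(no output)
```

View pics/c1.png

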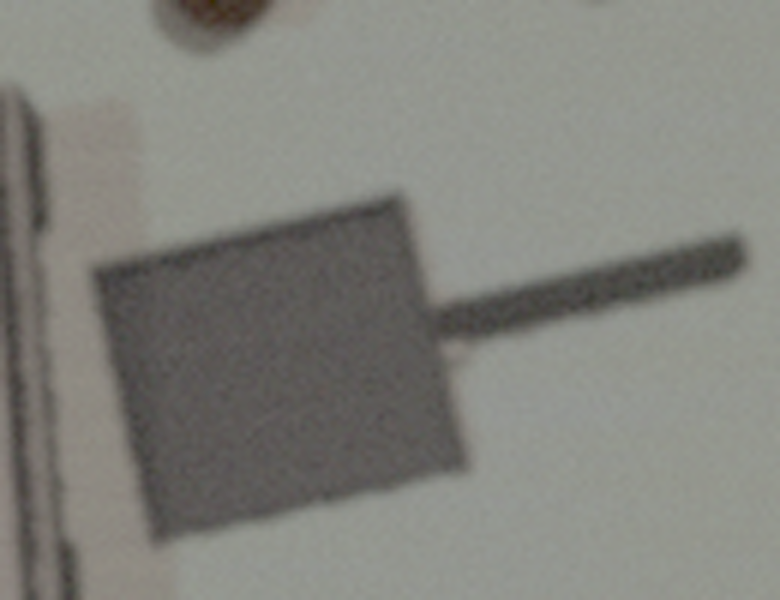

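View pics/c2.png

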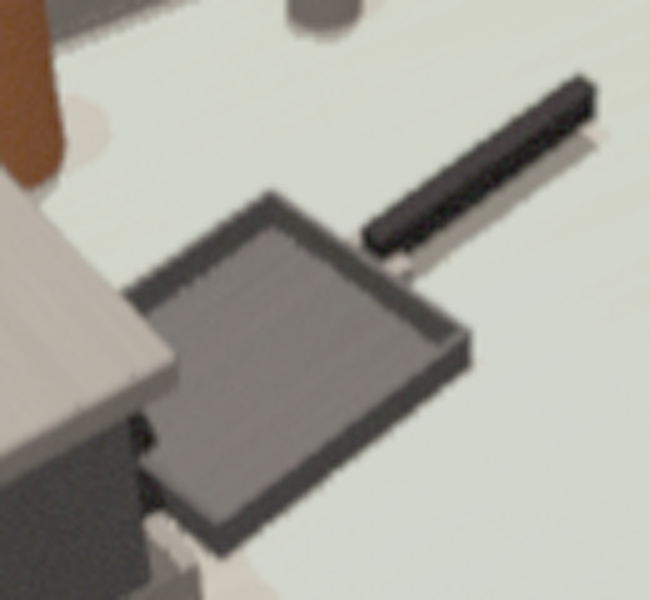

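View pics/c3.png

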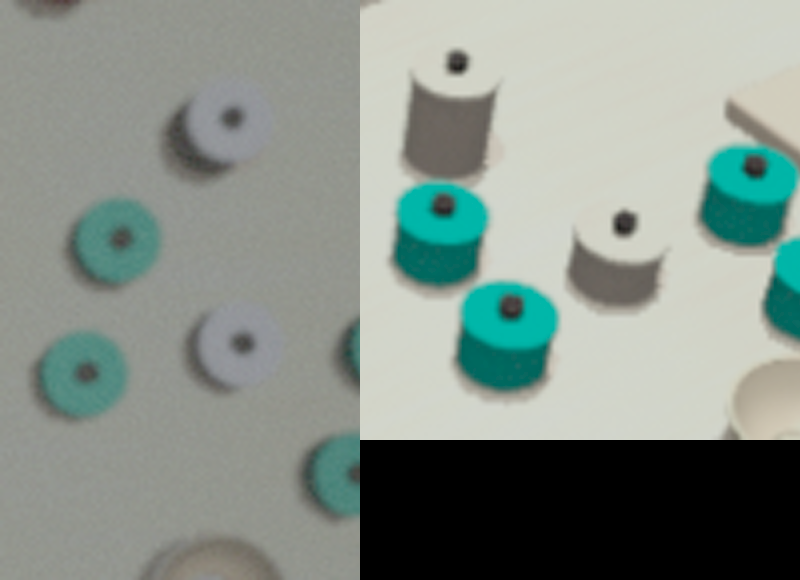

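The crops show the tray's rim corners, the handle's end, and the feet flanking the bay mouth at c1 (40,230) and (62,540). The low pot's knob is at c3 (242,342) in the top view and (624,222) in the side view. Next I'll fit poses, and segment the roof to get the warmer's.

```bash
cat > fit.py <<'E'
from h import *
from scipy.optimize import least_squares
T=Cam("top");S=Cam("side")
def u(p,k,o): return (np.array(p,float)+.5)/k-.5+np.array(o)
def tr(p,L): 
    c,s=np.cos(p[2]),np.sin(p[2]);L=np.array(L,float)
    return np.c_[p[0]+c*L[:,0]-s*L[:,1],p[1]+s*L[:,0]+c*L[:,1],L[:,2]]
# tray
At=u([[97,270],[402,193],[467,470],[157,542],[742,252]],6,(235,190))
Lt=[[75,-65,24],[-75,-65,24],[-75,65,24],[75,65,24],[-220,0,38]]
As=u([[270,190],[468,335],[222,530]],5,(220,200)); Ls=[[-75,-65,24],[-75,65,24],[75,65,24]]
f=lambda p:np.r_[(T.proj(tr(p,Lt))-At).ravel(),(S.proj(tr(p,Ls))-As).ravel()]
g=T.ground(At[:4],24).mean(0)
r=least_squares(f,[g[0],g[1],1.5],x_scale=[100,100,1]);print("tray",r.x,np.round(r.fun.reshape(-1,2),1).tolist())
print("tray top-only ground corners",np.round(T.ground(At[:4],24),0).tolist())
# pot knobs
for n,a,b,z in(("low",(242,342),(624,222),48),("tall",(232,117),(456,61),78)):
    a=u([a],4,(400,190));b=u([(b[0]-360,b[1])],4,(395,145))
    print(n,T.ground(a,z),S.ground(b,z))
for q in((121,238),(86,372)): print("turq",T.ground(u([q],4,(400,190)),48))
print("turq2",T.ground([[497,276],[488,308]],48), "tallbottle/shaker",T.ground([[270,173]],172),T.ground([[337,175]],70),"bowl",T.ground([[454,341]],42))
# mouth feet (counter & 62)
m=u([[40,230],[62,540]],6,(235,190))
print("mouth z0",T.ground(m,0),"z62",T.ground(m,62))
# roof segmentation
for c,seed in((T,(190,250)),(S,(160,260))):
    im=cv2.bilateralFilter(np.ascontiguousarray(c.im),9,30,5);mk=np.zeros((482,642),np.uint8)
    cv2.floodFill(im,mk,seed,0,(4,)*3,(4,)*3,4|(255<<8)|cv2.FLOODFILL_MASK_ONLY)
    k=cv2.morphologyEx(mk[1:-1,1:-1],cv2.MORPH_OPEN,np.ones((5,5)))
    ct=max(cv2.findContours(k,0,1)[0],key=cv2.contourArea)
    ap=cv2.approxPolyDP(ct,.03*cv2.arcLength(ct,1),True)[:,0];print("roof",ap.tolist(),cv2.minAreaRect(ct),np.round(c.ground(ap,200)).tolist())
E
python3 fit.py
```

```text
tray [523.63456022 145.25972784   1.81394327] [[-2.4, 0.0], [-0.3, 0.1], [0.0, -0.4], [-1.8, 0.6], [0.1, -0.1], [0.9, -1.0], [2.1, -1.0], [-0.2, -0.7]]
tray top-only ground corners [[569.0, 227.0, 24.0], [605.0, 87.0, 24.0], [478.0, 57.0, 24.0], [444.0, 198.0, 24.0]]
low [[ 456.9087426  -343.91418199   48.        ]] [[ 453.64906589 -338.40816125   48.        ]]
tall [[ 606.35303765 -333.45083638   78.        ]] [[ 602.93459823 -327.05640791   78.        ]]
turq [[ 527.66079508 -262.13736643   48.        ]]
turq [[ 436.60194986 -236.34015766   48.        ]]
turq2 [[ 454.44660214 -446.87155958   48.        ]
 [ 367.62250076 -418.97223768   48.        ]] tallbottle/shaker [[704.20233328 164.51555518 172.        ]] [[726.43500032  -8.70750823  70.        ]] bowl [[ 279.61994539 -324.79705714   42.        ]]
mouth z0 [[591.10841629 257.11161226   0.        ]
 [446.23484731 243.87803673   0.        ]] z62 [[581.24869005 248.69112662  62.        ]
 [442.34084398 236.00249415  62.        ]]
roof [[53, 95], [32, 479], [609, 384], [607, 100], [266, 200]] ((328.5, 285.5), (387.0, 593.0), 90.0) [[911.0, 738.0, 200.0], [-61.0, 740.0, 200.0], [174.0, -678.0, 200.0], [910.0, -724.0, 200.0], [629.0, 171.0, 200.0]]
roof [[184, 196], [72, 246], [125, 337], [250, 272]] ((161.11781311035156, 258.79937744140625), (109.41771697998047, 148.20474243164062), 61.38954162597656) [[639.0, 262.0, 200.0], [619.0, 491.0, 200.0], [370.0, 470.0, 200.0], [388.0, 243.0, 200.0]]
```

Emit:
send_rows(rows=[[0,0,0,0,0,0.165,0.75],[0,0,0,0,0,0.165,0.75],[0.315,-0.218,0,0,0,0,0.75],[0.315,-0.218,0,0,0,0,0.75],[0.315,-0.218,0,0,0,0,0.75],[0.315,-0.218,0,0,0,0,0.75],[0.315,-0.218,0,0,0,0,0.75],[0.315,-0.218,0,0,0,0,0.75],[0.315,-0.218,0,0,0,0,0.75],[0.315,-0.218,0,0,0,0,0.75],[0,0,0.4,0,0,0,0.75],[0,0,0.4,0,0,0,0.75],[0,0,0.3,0,0,0,0.75],[0,0,0.3,0,0,0,0.75],[0,0,0,0,0,0,0.75],[0,0,0,0,0,0,0.75],[0,0,0,0,0,0,0.75]])

```text
t: 2.0
position: [456.4, -342.1, 115.1]
tcp_rot: [3.14, -0.002, 0.244]
force: [0.6, 0.1, 1.0]
grip_width: 75.1
gripper_force: 0.0
```

Run:
```python
from h import *
o=robot.observe();print(o["t"],o["position"],o["tcp_rot"],o["grip_width"],o["force"])
S=Cam("side");T=Cam("top")
p=o["position"];print(S.proj([p,p-[0,0,22],p*[1,1,0]]),T.proj([p,p*[1,1,0]]))
a=crop(S.im,400,80,540,240,3);b=crop(T.im,410,210,520,340,3)
out=np.zeros((480,750,3),np.uint8);out[:,:420]=a;out[:390,420:]=b
cv2.imwrite("pics/p1.png",out)
```

```text
2.0 [ 456.36331164 -342.05778502  115.05849103] [ 3.13966984e+00 -1.75239065e-03  2.43879389e-01] 75.1359153376299 [0.61640898 0.06931615 1.03085657]
[[466.12267393 176.90914085]
 [464.39643902 184.32461644]
 [457.47839967 213.83593058]] [[466.27221181 273.46930197]
 [454.94216171 276.5550349 ]]
```

View pics/p1.png

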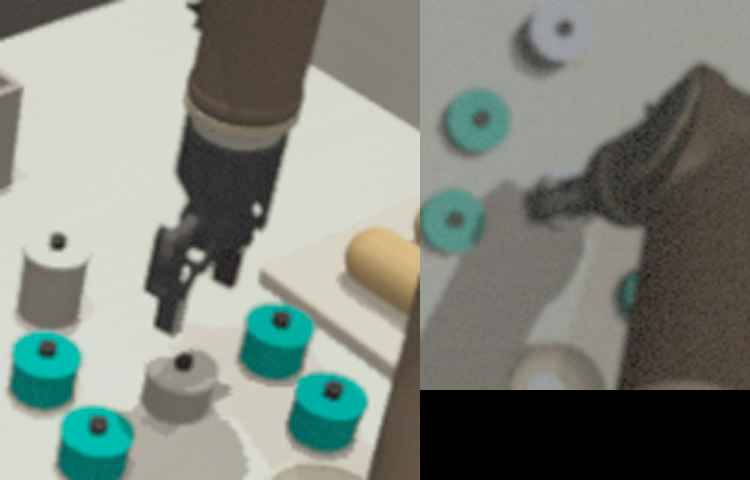

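The side view shows the gripper straddling the pot's knob, which is at (461,200), and the tip projection agrees to about 1 px. I'll descend and grip.

Emit:
send_rows(rows=[[-0.01,-0.02,0.3,0,0,0,0.75],[0,0,0.3,0,0,0,0.75],[0,0,0.2,0,0,0,0.75],[0,0,0.08,0,0,0,0.75],[0,0,0,0,0,0,0.75],[0,0,0,0,0,0,0.0],[0,0,0,0,0,0,-0.2],[0,0,0,0,0,0,-0.4],[0,0,0,0,0,0,-0.4],[0,0,0,0,0,0,-0.4],[0,0,0,0,0,0,-0.4]], grip_force=40)

```text
t: 3.2
position: [455.1, -340.8, 27.3]
tcp_rot: [3.139, -0.002, 0.244]
force: [-1.5, -2.0, 6.8]
grip_width: 57.2
gripper_force: 41.7
```

Emit:
send_rows(rows=[[0,0,-0.2,0,0,0,-0.4],[0,0,-0.4,0,0,0,-0.4],[0,0,-0.4,0,0,0,-0.4],[0.131,-0.311,0,0,0,0,-0.4],[0.131,-0.311,0,0,0,0,-0.4],[0.131,-0.311,0,0,0,0,-0.4],[0.131,-0.311,0,0,0,0,-0.4],[0.131,-0.311,0,0,0,0,-0.4],[0.131,-0.311,0,0,0,0,-0.4],[0.131,-0.311,0,0,0,0,-0.4],[0.131,-0.311,0,0,0,0,-0.4],[0.131,-0.311,0,0,0,0,-0.4],[0.131,-0.311,0,0,0,0,-0.4],[0.131,-0.311,0,0,0,0,-0.4],[0.131,-0.311,0,0,0,0,-0.4],[0.131,-0.311,0,0,0,0,-0.4],[0.131,-0.311,0,0,0,0,-0.4],[0,0,0,0,0,0,-0.4],[0,0,0,0,0,0,-0.4],[0,0,0,0,0,0,-0.4]])

```text
t: 5.2
position: [526.5, 126.0, 125.5]
tcp_rot: [3.141, 0.0, 0.243]
force: [-1.1, -0.1, -2.6]
grip_width: 56.8
gripper_force: 43.6
```

Emit:
send_rows(rows=[[0,0,0.3,0,0,0,-0.4],[0,0,0.3,0,0,0,-0.4],[0,0,0.2,0,0,0,-0.4],[0,0,0.08,0,0,0,-0.4],[0,0,0.03,0,0,0,-0.4],[0,0,0.02,0,0,0,-0.4],[0,0,0,0,0,0,-0.4],[0,0,0,0,0,0,-0.4]])

```text
t: 6.0
position: [527.3, 127.2, 33.2]
tcp_rot: [3.142, -0.002, 0.244]
force: [0.4, -0.1, -1.8]
grip_width: 57.1
gripper_force: 43.6
```

Emit:
send_rows(rows=[[0,0,0.01,0,0,0,-0.4],[0,0,0.01,0,0,0,-0.4],[0,0,0,0,0,0,-0.4],[0,0,0,0,0,0,-0.4]])

```text
t: 6.4
position: [527.2, 127.3, 31.3]
tcp_rot: [3.141, -0.001, 0.244]
force: [-1.9, 0.4, 6.3]
grip_width: 57.1
gripper_force: 44.0
```

Emit:
send_rows(rows=[[0,0,0,0,0,0,0.4],[0,0,0,0,0,0,0.6],[0,0,0,0,0,0,0.6],[0,0,0,0,0,0,0.6],[0,0,0,0,0,0,0.6],[0,0,-0.1,0,0,0,0.6],[0,0,-0.3,0,0,0,0.6],[0,0,-0.4,0,0,0,0.6],[0,0,-0.4,0,0,0,0.6],[0,0,0,0,0,0,0.6],[0,0,0,0,0,0,0.6]])

```text
t: 7.5
position: [527.3, 127.2, 151.8]
tcp_rot: [3.141, -0.003, 0.244]
force: [-0.1, -0.1, -0.4]
grip_width: 68.6
gripper_force: 0.0
```

Emit:
send_rows(rows=[[0,0.3,0,0,0,0,0.6],[0,0.3,0,0,0,0,0.6],[0,0.3,0,0,0,0,0.6],[0,0.3,0,0,0,0,0.4],[0,0.3,0,0,0,0,0.4],[0,0.3,0,0,0,0,0.2],[0,0,0,0,0,-0.25,0.2],[0,0,0,0,0,-0.25,0.2],[0,0,0,0,0,-0.25,0.2],[0,0,0,0,0,-0.25,0.2],[0,0,0,0,0,-0.25,0.2],[0,0,0,0,0,-0.25,0.2],[0,0,0,0,0,-0.25,0.2],[0,0,0,0,0,-0.25,0.2],[0,0,0,0,0,-0.25,0.2],[0,0,0,0,0,-0.25,0.2],[0,0,0,0,0,-0.25,0.2],[0,0,0,0,0,-0.25,0.2],[0,0,0,0,0,0,0.2],[0,0,0,0,0,0,0.2]])

```text
t: 9.5
position: [569.6, -47.6, 149.3]
tcp_rot: [-3.14, -0.001, 1.811]
force: [-0.1, 0.2, 0.3]
grip_width: 51.5
gripper_force: 0.0
```

Run:
```python
from h import *
o=robot.observe();print(o["t"],o["position"],o["tcp_rot"],o["grip_width"],o["force"],o["joint_pos"])
S=Cam("side");T=Cam("top")
print(S.proj([[571.8,-48.8,38],[523.6,145.3,0],[528.4,126,54]]))
a=crop(S.im,190,150,370,320,3);b=crop(T.im,235,190,335,290,2)
out=np.zeros((510,740,3),np.uint8);out[:,:540]=a;out[:200,540:]=b
cv2.imwrite("pics/p2.png",out)
```

```text
9.5 [569.5827142  -47.64567515 149.30314049] [-3.13995100e+00 -9.12123869e-04  1.81089569e+00] 51.54767748946788 [-0.05936034  0.24896939  0.27704599] [ 0.40044906  0.49058481 -0.53417112  1.80871089  0.30390845  0.9264526
 -0.02699897]
[[332.58826469 218.64985713]
 [270.19865955 276.12284423]
 [275.34712723 254.32953082]]
```

View pics/p2.png

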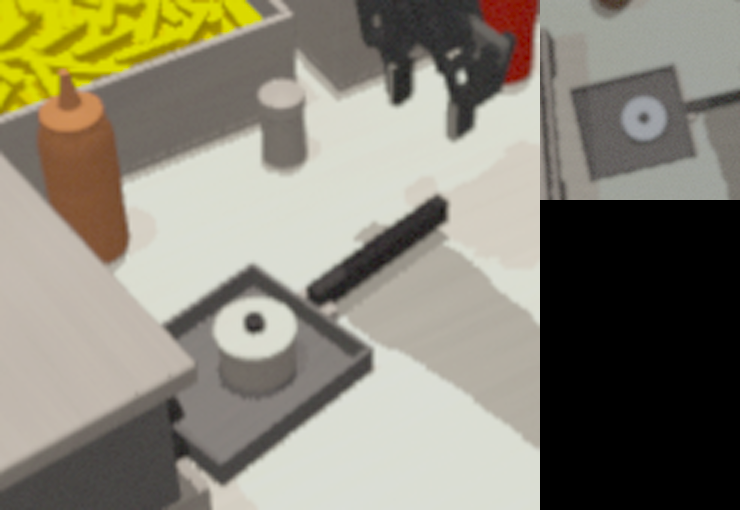

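The pot stands upright in the tray, with its knob at crop (255,322). The handle projection matches the image, so I'll grip the handle.

Emit:
send_rows(rows=[[-0.01,0.02,0.3,0,0,0,0.2],[0,0,0.4,0,0,0,0.2],[0,0,0.3,0,0,0,0.2],[0,0,0.15,0,0,0,0.2],[0,0,0.05,0,0,0,0.2],[0,0,0,0,0,0,0.2],[0,0,0,0,0,0,-0.2],[0,0,0,0,0,0,-0.4],[0,0,0,0,0,0,-0.6],[0,0,0,0,0,0,-0.8],[0,0,0,0,0,0,-0.8],[0,0,0,0,0,0,-0.8],[0,0,0,0,0,0,-0.8],[0,0,0,0,0,0,-0.8]], grip_force=60)

```text
t: 11.0
position: [573.4, -48.2, 31.1]
tcp_rot: [3.14, 0.001, 1.814]
force: [0.1, -0.6, 6.0]
grip_width: 15.1
gripper_force: 59.5
```

Run:
```python
from h import *
o=robot.observe();print(o["t"],o["position"],o["tcp_rot"],o["grip_width"],o["force"])
p=o["position"];a=o["tcp_rot"][2];d=np.array([np.cos(a),np.sin(a)])
print("tray", p[:2]+200*d, a)
m=np.array([518.7,250.5])
for w in (1.658,):
    e=np.array([np.cos(w),np.sin(w)])
    print("grip line target at tray x=-175 in warmer:", m+120*e-(175+200)*e)
```

```text
11.0 [573.38376915 -48.20569753  31.10366005] [3.13962083e+00 6.37072687e-04 1.81422193e+00] 15.060567686902887 [ 0.10490916 -0.57284616  6.02447095]
tray [525.17804089 145.89790306] 1.8142219275163782
grip line target at tray x=-175 in warmer: [540.90876399  -3.53104299]
```

Emit:
send_rows(rows=[[0,0,-0.012,0,0,0,-0.8],[0,-0.03,0,0,0,0.038,-0.8],[0,-0.037,0,0,0,0.038,-0.8],[0.003,-0.037,0,0,0,0.038,-0.8],[0.003,-0.037,0,0,0,0.038,-0.8],[0.003,-0.037,0,0,0,0.038,-0.8],[0.003,-0.037,0,0,0,0.038,-0.8],[0.003,-0.037,0,0,0,0.038,-0.8],[0.003,-0.037,0,0,0,0.038,-0.8],[0,0,0,0,0,0,-0.8],[0,0,0,0,0,0,-0.8]], grip_force=100)

```text
t: 12.1
position: [543.5, -51.4, 31.6]
tcp_rot: [-3.141, 0.0, 1.655]
force: [3.3, -1.7, 4.2]
grip_width: 14.4
gripper_force: 99.6
```

Run:
```python
from h import *
o=robot.observe();print(o["t"],o["position"],o["tcp_rot"],o["grip_width"],o["force"])
T=Cam("top");S=Cam("side")
cv2.imwrite("pics/p3.png",crop(T.im,235,195,335,295,6))
cv2.imwrite("pics/p3s.png",crop(S.im,190,200,330,350,4))
```

```text
12.1 [543.48408244 -51.35915516  31.56190095] [-3.14124786e+00  2.43569906e-04  1.65543464e+00] 14.422473959232905 [ 3.32549901 -1.74716807  4.16425157]
```

View pics/p3.png

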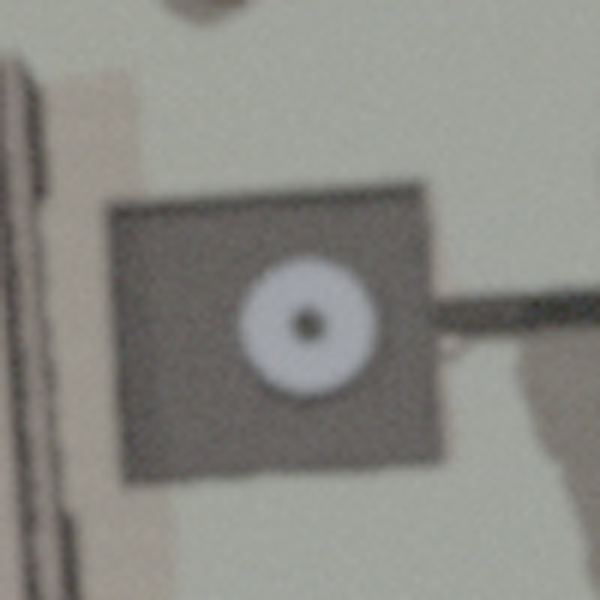

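The tray is now nearly parallel to the bay: its rim runs from (108,205) to (425,183), and the mouth edges are at (40,200) and (65,510). I'll compute the relative offset in this camera.

Run:
```python
from h import *
T=Cam("top");u=lambda p:(np.array(p,float)+.5)/6-.5+np.array([235,195])
c=T.ground(u([[108,205],[425,183],[443,465],[126,487]]),24)[:,:2]
k=T.ground(u([[40,200],[65,510]]),0)[:,:2]
d1=c[0]-c[1];d2=c[3]-c[2];a=[np.arctan2(*d[::-1]) for d in(d1,d2)]
w=np.arctan2(*(k[0]-k[1])[::-1])+np.pi/2;cr=[np.arctan2(*(q)[::-1])+np.pi/2 for q in(c[0]-c[3],c[1]-c[2])]
print("tray yaw",a,cr,"warmer yaw",w,"sizes",np.linalg.norm(d1),np.linalg.norm(c[0]-c[3]),np.linalg.norm(k[0]-k[1]))
for W in(1.64,1.655,1.67):
    n=np.array([-np.sin(W),np.cos(W)]);e=np.array([np.cos(W),np.sin(W)])
    print(W,"lateral tray-mouth",(c.mean(0)-k.mean(0))@n,"corners to walls",np.round([(c[i]-k[0])@n for i in(0,1)]+[(k[1]-c[i])@n for i in(3,2)],1),"front to mouth",(k.mean(0)-c[[0,3]].mean(0))@e)
# roof edge directions by Hough on side+top
from itertools import product
S=Cam("side")
for cam,roi in((T,(120,180,260,320)),(S,(60,180,270,345))):
    x0,y0,x1,y1=roi;g=cv2.cvtColor(cam.im,cv2.COLOR_RGB2GRAY)[y0:y1,x0:x1]
    L=cv2.createLineSegmentDetector().detect(cv2.resize(g,None,fx=3,fy=3,interpolation=cv2.INTER_CUBIC))[0][:,0]
    for l in L:
        if np.hypot(l[2]-l[0],l[3]-l[1])>120:
            p=(l.reshape(2,2)+.5)/3-.5+[x0,y0];q=cam.ground(p,200);d=q[1]-q[0]
            print(np.round(p.ravel()),np.round(q[:,:2].ravel()),np.round(np.arctan2(d[1],d[0])%(np.pi/2),3),round(np.linalg.norm(d)))
```

```text
tray yaw [np.float64(1.6450896168625315), np.float64(1.6451013293146697)] [np.float64(1.6523064070623277), np.float64(1.640077217257962)] warmer yaw 1.6714061884864866 sizes 146.1038031112565 130.14335392627555 145.60130818796227
1.64 lateral tray-mouth 0.34380412908069785 corners to walls [8.4 7.7 7.  7.7] front to mouth 32.70199065204164
1.655 lateral tray-mouth 1.9240322272305213 corners to walls [ 8.9 10.4  6.5  5.1] front to mouth 32.68760204656056
1.67 lateral tray-mouth 3.503827426246142 corners to walls [ 9.4 13.1  6.   2.4] front to mouth 32.66585886851881
[239. 298. 231. 204.] [389. 232. 617. 255.] 0.1 230
[159. 306. 238. 299.] [368. 427. 387. 235.] 0.099 193
[255. 275. 252. 229.] [444. 196. 557. 204.] 0.076 113
[235. 207. 240. 276.] [611. 247. 442. 230.] 0.102 170
[241. 230. 245. 278.] [554. 229. 437. 217.] 0.104 117
[ 95. 303.  76. 263.] [463. 491. 572. 497.] 0.049 110
[151. 179.  59. 212.] [728. 300. 728. 490.] 1.569 190
[ 63. 238. 129. 208.] [650. 500. 663. 369.] 0.1 132
[ 68. 247. 127. 344.] [620. 498. 357. 472.] 0.098 265
[134. 216.  69. 245.] [636. 367. 624. 495.] 0.096 129
[226. 239. 184. 194.] [482. 244. 645. 261.] 0.1 164
[127. 341. 254. 271.] [362. 471. 385. 236.] 0.098 235
[270. 194. 231. 209.] [552. 116. 552. 200.] 0.002 84
[244. 319. 202. 344.] [303. 296. 295. 373.] 0.102 77
[152. 334. 194. 311.] [354. 432. 361. 359.] 0.102 74
```

View pics/p3s.png

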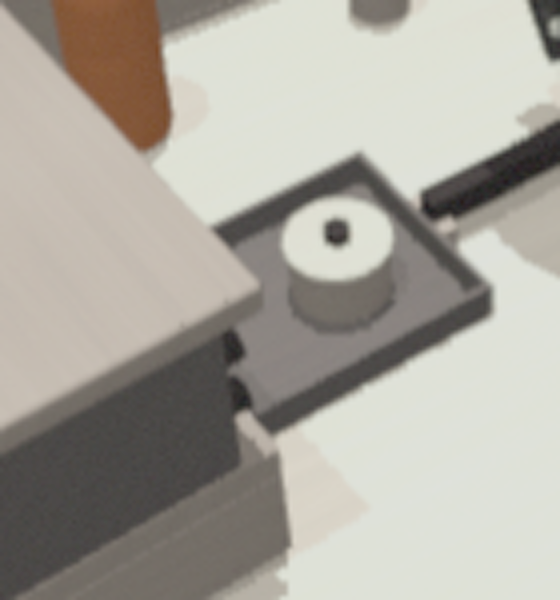

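Line fits from both cameras give a warmer yaw of 1.670. The side view shows the near foot's outer front corner at p3s (290,545), which I'll use to cross-check the lateral position.

Run:
```python
from h import *
T=Cam("top");S=Cam("side")
u=lambda p:(np.array(p,float)+.5)/4-.5+np.array([190,200])
W=1.670;e=np.array([np.cos(W),np.sin(W)]);n=np.array([-e[1],e[0]])  # n = warmer +y
q=S.ground(u([[290,545]]),0)[0,:2];print("corner",q,"mouth",q-132*n)
c=S.ground(u([[360,155],[490,290]]),24)[:,:2];print("tray -x corners",c,np.linalg.norm(c[0]-c[1]),"mid",c.mean(0))
m=q-132*n;print("lateral of tray rear mid vs mouth (side)",(c.mean(0)-m)@n)
for nm,m in(("side roof",np.array([515.5,248.])),): print(nm,(c.mean(0)-m)@n)
p=robot.observe()["position"][:2];print("grip lateral vs side-foot mouth",(p-(q-132*n))@n)
k=T.ground((np.array([[40,200],[65,510]])+.5)/6-.5+np.array([235,195]),0)[:,:2]
print("top mouth",k.mean(0),(p-k.mean(0))@n)
```

```text
corner [392.85523677 234.8381889 ] mouth [524.20623894 247.91160573]
tray -x corners [[593.49008704  81.00684305]
 [466.04649527  72.54277764]] 127.72434962582189 mid [529.76829116  76.77481035]
lateral of tray rear mid vs mouth (side) 11.4148600646295
side roof 2.76018131436242
grip lateral vs side-foot mouth 10.376733526530773
top mouth [518.67590814 249.79949905] 5.060572336470859
```

Emit:
send_rows(rows=[[0,0.02,0,0,0,-0.012,-0.8],[0,0.02,0,0,0,-0.012,-0.8],[0,0.02,0,0,0,-0.012,-0.8],[0,0.02,0,0,0,-0.012,-0.8],[0.04,0,0,0,0,0,-0.8],[0.05,0,0,0,0,0,-0.8],[0.05,0,0,0,0,0,-0.8],[0.05,0,0,0,0,0,-0.8],[0.03,0,0,0,0,0,-0.8],[0.02,0,0,0,0,0,-0.8]])

```text
t: 13.4
position: [548.5, -28.9, 31.5]
tcp_rot: [-3.14, 0.003, 1.68]
force: [0.7, -9.0, 7.4]
grip_width: 14.6
gripper_force: 99.9
```

Run:
```python
from h import *
o=robot.observe();print(o["t"],o["position"],o["tcp_rot"],o["force"])
T=Cam("top")
im=crop(T.im,235,205,300,285,6);cv2.imwrite("pics/p4.png",im)
```

```text
13.4 [548.45820818 -28.87228472  31.49988149] [-3.13993939e+00  2.98216791e-03  1.68040970e+00] [ 0.71576197 -9.01859897  7.36421549]
```

View pics/p4.png

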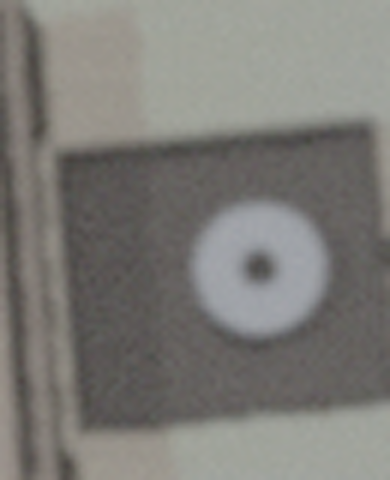

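Rim corners are now at (60,152) and (80,430), against mouth edges at (40,140) and (65,450). The tray sits about 2 mm too far toward -x, so I'll nudge it and ease in.

Emit:
send_rows(rows=[[0.02,0.02,0,0,0,0,-0.8],[0.03,0,0,0,0,0,-0.8],[0.03,0,0,0,0,0,-0.8],[0.03,0,0,0,0,0,-0.8]])

```text
t: 13.85
position: [549.0, -18.1, 31.4]
tcp_rot: [-3.139, 0.003, 1.68]
force: [1.3, -9.2, 7.7]
grip_width: 14.4
gripper_force: 100.0
```

Emit:
send_rows(rows=[[0.03,0,0,0,0,0,-0.8],[0.03,0,0,0,0,0,-0.8],[0.03,0,0,0,0,0,-0.8]])

```text
t: 14.15
position: [548.2, -9.1, 31.4]
tcp_rot: [-3.14, 0.003, 1.68]
force: [1.5, -9.2, 8.3]
grip_width: 14.5
gripper_force: 99.9
```

Emit:
send_rows(rows=[[0.05,0.001,0,0,0,0,-0.8],[0.05,0,0,0,0,0,-0.8],[0.05,0.001,0,0,0,0,-0.8],[0.05,0,0,0,0,0,-0.8],[0.05,0.001,0,0,0,0,-0.8],[0.05,0,0,0,0,0,-0.8],[0.05,0.001,0,0,0,0,-0.8],[0.05,0,0,0,0,0,-0.8]])

```text
t: 14.95
position: [544.3, 30.7, 31.4]
tcp_rot: [-3.14, 0.003, 1.68]
force: [1.1, -8.8, 7.5]
grip_width: 14.4
gripper_force: 100.0
```

Emit:
send_rows(rows=[[0.05,0.001,0,0,0,0,-0.8],[0.05,0,0,0,0,0,-0.8],[0.05,0.001,0,0,0,0,-0.8],[0.05,0,0,0,0,0,-0.8],[0.05,0.001,0,0,0,0,-0.8],[0.05,0,0,0,0,0,-0.8],[0.05,0.001,0,0,0,0,-0.8],[0.05,0,0,0,0,0,-0.8]])

```text
t: 15.75
position: [540.3, 70.4, 31.4]
tcp_rot: [-3.14, 0.004, 1.68]
force: [0.9, -9.7, 9.4]
grip_width: 14.4
gripper_force: 100.0
```

Emit:
send_rows(rows=[[0.05,0.001,0,0,0,0,-0.8],[0.05,0,0,0,0,0,-0.8],[0.05,0.001,0,0,0,0,-0.8],[0.05,0,0,0,0,0,-0.8],[0.05,0.001,0,0,0,0,-0.8],[0.05,0,0,0,0,0,-0.8],[0.05,0.001,0,0,0,0,-0.8],[0.05,0,0,0,0,0,-0.8],[0.05,0.001,0,0,0,0,-0.8],[0.03,0,0,0,0,0,-0.8],[0.02,0,0,0,0,0,-0.8]])

```text
t: 16.85
position: [535.3, 120.1, 31.3]
tcp_rot: [-3.139, 0.004, 1.68]
force: [0.7, -10.4, 8.6]
grip_width: 14.3
gripper_force: 100.1
```

Run:
```python
from h import *
o=robot.observe();print(o["t"],o["position"],o["tcp_rot"],o["force"])
T=Cam("top");u=lambda p:(np.array(p,float)+.5)/6-.5+np.array([235,205])
# handle centreline near warmer: dark pixels
g=cv2.cvtColor(T.im,cv2.COLOR_RGB2GRAY);np.set_printoptions(linewidth=200)
print(T.proj([[540.3-.099*60,70.4+50+60,38],[509,367,200]]))
print(g[225:270,240:262:3].T)
```

```text
16.85 [535.28183963 120.1100747   31.2968175 ] [-3.13939596  0.00392072  1.68020617] [  0.70574844 -10.38897797   8.60919878]
[[267.06981162 246.4366761 ]
 [184.76927032 248.17962105]]
[[ 49  45  50  48  51  50  53  55  56  59  61  64  65  66  67  71  68  68  75  73  69  72  74  76  75  77  76  78  75  78  73  76  76  73  74  70  71  74  77  76  78  73  71  63  63]
 [ 75  73  76  73  65  55  49  47  44  38  40  38  32  36  35  35  35  40  35  38  40  32  40  32  32  33  33  29  34  39  36  33  39  43  39  46  48  44  44  43  49  49  49  53  56]
 [105 104 102 102 104 102  99  99  98 101  97  95  95  92  93  90  91  91  90  86  82  80  76  59  38  29  23  21  29  38  59  68  68  54  47  47  47  48  45  51  47  45  39  39  38]
 [103 106 104 103 101 104 106 106 107 100 104 104 100 105 101 103 102 101 104 102  97  85  71  52  30  27  26  24  16  42  60  71  72  71  88 101 101 103  98 102 103 102 102  99  94]
 [ 93  99 100 101 100  97 101 101 103 100 103 104 103 103 102 101 104 104 100 103 102  95  78  57  29  18  28  24  26  35  59  82 100 103 101 104 103 102 105 104 102 106 104 105 104]
 [ 36  46  53  52  48  50  48  59  58  71  82  91  96  98 101 102 101 103 103 104  99  96  72  48  21  28  30  29  30  39  65  83  97 104 103  99 103 104 102 101 105 107 102 100 102]
 [ 39  39  35  30  34  33  37  39  37  31  25  29  36  54  73  84  93  95 103 103 101  92  69  40  30  33  28  22  23  41  49  60  68  74  78  86  86  89  91  97 102 101 103 103 102]
 [ 35  36  32  30  32  36  33  32  42  40  35  30  27  30  27  27  39  53  78  88  93  80  56  42  30  27  20  22  38  50  57  60  61  59  58  56  54  56  57  56  58  62  67  71  83]]
```

Emit:
send_rows(rows=[[0.03,0,0,0,0,0,-0.8],[0.03,0,0,0,0,0,-0.8],[0.03,0.001,0,0,0,0,-0.8],[0.03,0,0,0,0,0,-0.8],[0.02,0,0,0,0,0,-0.8],[0.01,0,0,0,0,0,-0.8]])

```text
t: 17.5
position: [533.8, 134.8, 31.3]
tcp_rot: [-3.139, 0.004, 1.68]
force: [1.8, -8.8, 9.4]
grip_width: 14.4
gripper_force: 100.1
```

Emit:
send_rows(rows=[[0.015,0,0,0,0,0,-0.8],[0.015,0,0,0,0,0,-0.8]])

```text
t: 17.7
position: [533.5, 137.5, 31.3]
tcp_rot: [-3.139, 0.004, 1.68]
force: [0.7, -9.5, 9.4]
grip_width: 14.3
gripper_force: 100.1
```

Emit:
send_rows(rows=[[0.015,0,0,0,0,0,-0.8],[0.015,0,0,0,0,0,-0.8]])

```text
t: 17.9
position: [533.1, 140.6, 31.3]
tcp_rot: [-3.139, 0.004, 1.68]
force: [0.2, -9.8, 9.2]
grip_width: 14.7
gripper_force: 100.1
```

Emit:
send_rows(rows=[[0.01,0,0,0,0,0,-0.8],[0.01,0,0,0,0,0,-0.8]])

```text
t: 18.1
position: [532.9, 142.5, 31.3]
tcp_rot: [-3.139, 0.004, 1.68]
force: [1.2, -9.5, 8.9]
grip_width: 14.3
gripper_force: 100.1
```

Emit:
send_rows(rows=[[0.01,0,0,0,0,0,-0.8],[0.01,0,0,0,0,0,-0.8],[0.01,0,0,0,0,0,-0.8],[0.01,0,0,0,0,0,-0.8]])

```text
t: 18.5
position: [532.5, 146.4, 31.3]
tcp_rot: [-3.139, 0.004, 1.68]
force: [0.5, -10.0, 8.2]
grip_width: 14.5
gripper_force: 100.1
```

Emit:
send_rows(rows=[[0.01,0,0,0,0,0,-0.8],[0.01,0,0,0,0,0,-0.8],[0.01,0,0,0,0,0,-0.8],[0.01,0,0,0,0,0,-0.8]])

```text
t: 18.9
position: [532.1, 150.4, 31.3]
tcp_rot: [-3.139, 0.004, 1.68]
force: [1.0, -9.8, 10.0]
grip_width: 14.6
gripper_force: 100.1
```

Emit:
send_rows(rows=[[0.01,0,0,0,0,0,-0.8],[0.01,0,0,0,0,0,-0.8],[0.01,0,0,0,0,0,-0.8],[0.01,0,0,0,0,0,-0.8]])

```text
t: 19.3
position: [531.6, 154.4, 31.3]
tcp_rot: [-3.139, 0.004, 1.68]
force: [0.8, -9.3, 9.6]
grip_width: 14.1
gripper_force: 100.1
```

Emit:
send_rows(rows=[[0.01,0,0,0,0,0,-0.8],[0.01,0,0,0,0,0,-0.8],[0.01,0,0,0,0,0,-0.8],[0.01,0,0,0,0,0,-0.8]])

```text
t: 19.7
position: [531.2, 158.3, 31.3]
tcp_rot: [-3.139, 0.004, 1.68]
force: [1.2, -9.5, 8.2]
grip_width: 14.2
gripper_force: 100.1
```

Emit:
send_rows(rows=[[0.01,0,0,0,0,0,-0.8],[0.01,0,0,0,0,0,-0.8],[0.01,0,0,0,0,0,-0.8],[0.01,0,0,0,0,0,-0.8]])

```text
t: 20.1
position: [530.8, 162.3, 31.3]
tcp_rot: [-3.139, 0.005, 1.68]
force: [1.3, -9.7, 10.1]
grip_width: 14.5
gripper_force: 100.1
```

Emit:
send_rows(rows=[[0.01,0,0,0,0,0,-0.8],[0.01,0,0,0,0,0,-0.8],[0.01,0,0,0,0,0,-0.8],[0.01,0,0,0,0,0,-0.8]])

```text
t: 20.5
position: [530.4, 166.2, 31.2]
tcp_rot: [-3.139, 0.005, 1.68]
force: [2.4, -9.5, 9.2]
grip_width: 14.5
gripper_force: 100.1
```

Emit:
send_rows(rows=[[0.01,0,0,0,0,0,-0.8],[0.01,0,0,0,0,0,-0.8],[0.01,0,0,0,0,0,-0.8],[0.01,0,0,0,0,0,-0.8]])

```text
t: 20.9
position: [530.0, 169.5, 31.2]
tcp_rot: [-3.139, 0.006, 1.679]
force: [1.2, -12.5, 10.5]
grip_width: 14.7
gripper_force: 100.4
```

Emit:
send_rows(rows=[[0.01,0,0,0,0,0,-0.8],[0.01,0,0,0,0,0,-0.8],[0,0,0,0,0,0,-0.8]])

```text
t: 21.2
position: [529.8, 170.6, 31.2]
tcp_rot: [-3.139, 0.007, 1.679]
force: [1.2, -14.1, 11.9]
grip_width: 14.3
gripper_force: 100.5
```

Emit:
send_rows(rows=[[0.01,0,0,0,0,0,-0.8],[0.01,0,0,0,0,0,-0.8],[0,0,0,0,0,0,-0.8]])

```text
t: 21.5
position: [529.7, 171.6, 31.2]
tcp_rot: [-3.138, 0.008, 1.678]
force: [1.6, -17.2, 11.1]
grip_width: 14.7
gripper_force: 100.7
```

Emit:
send_rows(rows=[[0.01,0,0,0,0,0,-0.8],[0,0,0,0,0,0,-0.8],[0,0,0,0,0,0,-0.8],[0,0,0,0,0,0,-0.8]])

```text
t: 21.9
position: [529.6, 172.0, 31.2]
tcp_rot: [-3.138, 0.008, 1.678]
force: [0.7, -17.7, 13.2]
grip_width: 14.3
gripper_force: 100.7
```

Emit:
send_rows(rows=[[0,0,0,0,0,0,-0.5],[0,0,0,0,0,0,-0.3],[0,0,0,0,0,0,-0.1],[0,0,0,0,0,0,0],[0,0,0,0,0,0,0],[0,0,0,0,0,0,0]])

```text
t: 22.5
position: [529.5, 178.8, 31.3]
tcp_rot: [-3.141, -0.0, 1.681]
force: [0.2, 0.1, -0.4]
grip_width: 42.6
gripper_force: 0.0
```

Emit:
send_rows(rows=[[0,0,-0.05,0,0,0,0],[0,0,-0.2,0,0,0,0],[0,0,-0.3,0,0,0,0],[0,0,-0.3,0,0,0,0],[-0.2,0,-0.3,0,0,0,0],[-0.3,0,0,0,0,0,0],[-0.3,0,0,0,0,0,0],[0,0,0,0,0,0,0],[0,0,0,0,0,0,0],[0,0,0,0,0,0,0]])

```text
t: 23.5
position: [538.4, 100.2, 146.7]
tcp_rot: [3.141, -0.001, 1.682]
force: [-0.3, 0.2, -0.7]
grip_width: 42.9
gripper_force: 0.0
```

Run:
```python
from h import *
o=robot.observe();print(o["t"],o["position"],o["force"])
T=Cam("top");S=Cam("side")
# handle end check: predicted outer end at tray x=-220
W=1.67;e=np.array([np.cos(W),np.sin(W),0]);p=np.array([529.6,172,38])-20*e
print(S.proj([p]),T.proj([p]))
g=cv2.cvtColor(S.im,cv2.COLOR_RGB2GRAY);m=((g<50)*255).astype(np.uint8)
np.set_printoptions(linewidth=220)
u,v=S.proj([p])[0].astype(int);print(u,v);print(g[v-10:v+14:2,u-16:u+14:2])
```

```text
23.5 [538.36584688 100.15760598 146.68525581] [-0.28243841  0.18268121 -0.6576388 ]
[[264.43098563 263.28663865]] [[277.45415305 247.49789015]]
264 263
[[200 200 200 200 201 200 200 200 201 200 199 199 200 201 201]
 [201 200 200 200 200 200 200 201 200 185 150 148 182 198 200]
 [200 199 199 200 200 201 200 195 177 139 139 138 139 147 197]
 [199 200 201 201 200 201 196 148 138 137 138 139 138 139 177]
 [200 200 200 200 201 201 200 170 145 142 138 138 138 139 145]
 [184 200 201 200 200 198 180 121 173 193 168 142 138 138 139]
 [154 189 200 198 179 119  47  19  54 176 172 138 138 138 140]
 [151 156 185 124  59  30  19  17  18  97 187 137 139 138 137]
 [150 151 147  69  33  20  18  16  12  60 141 137 136 137 138]
 [153 149 144 111  22  17  14   9  11  36 131 137 137 136 136]
 [148 128  94  64  17  13  11  10  17  54 111 136 135 136 137]
 [104  68  62  59  20  14  11  48  86 103 105 126 136 137 138]]
```

```bash
python3 -c "
from cell import robot
print(robot.hand_in())"
```

```text
the job is handed in; nothing more can be done
None
```

I stood the low pot in the tray, slid the tray into the bay and pressed it on the buffer at an estimated 7–8 N. I then released it and handed the job in at about 23.5 s; no verdict came back, and I could not see inside the bay to confirm the final contact.

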